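Snap two washed lids onto their shakers and keep the last one pressed home

ROBOT

A 6-joint arm with a two-finger parallel gripper is mounted at the origin on a cart in front of the work surface, level with it; the furniture and walls round the work are solid. World frame = base frame: x ahead of the robot, y to its left, z up, the work surface at z = 0. Lengths are in m, angles in rad, forces in N, time in s.
With the tool pointing down it reaches from about 0.375 to 0.975 m from the base axis. Payload 3.8 kg.
Tool frame: the origin (TCP) lies on the centre line of the jaws, within the pads' length; the fingertips stand 14 mm ahead of it and the grasp point (between the pads) lies 5 mm behind it (bot.finger_overhang is the distance from the TCP to the fingertips, in m); y points along the fingers, x is the direction in which the jaws open and shut, and the axes are right-handed (so a half turn about y gives the same grasp; the last joint's range is limited). The gripper opens to 85 mm and grips with 20 to 120 N. Pads are 22 mm wide; open, the fingers measure 114 mm over their backs; the gripper's body (76 mm by 85 mm) begins 54 mm behind the grasp point. The pads swing forward as they close: fully open they stand 13 mm farther back than shut.
Start: joints at [-1.258, 0.264, 1.604, -0, 1.274, -0.037], TCP at [0.231, -0.634, 0.245] pointing down, gripper open.
Joint ranges: [-2.63, 2.63], [-0.94, 2.18], [0.31, 2.57], [-1.31, 4.45], [0, 2.66], [-2.55, 2.55]. Speed limits (rad/s): [2.57, 2.57, 3.14, 3.14, 3.14, 3.14].

INTERFACE

Orientations are given as a rotation vector (axis times angle).
In Python, from workcell import readout, read_camera, bot, spotter gives the robot as it stands.
- The arm moves only by the tool jog_arm, never from a script. Its argument "increments" is a list of rows, each a list of 7 numbers: the shift along the tool's x, y, z in m, then the turn, a rotation vector about the tool's x, y, z in rad, then the opening, from 0 (shut) to 1 (fully open). A call has 1 to 10 rows; each row shifts and turns the pose as measured when the row begins, along the tool's axes as they then stand; what a row does not reach is not made up. A row lasts 1/8 s, in which the tool goes at most 62.5 mm and 10.7 degrees, less where a joint would pass 70% of its speed; a pose out of reach is approached as far as the arm can. A call with a gripper value outside its range is refused whole. The fingers move at their own pace and stop on an object; "force" is the grip in N (left out, the last holds). Time passes only in rows, so rows that do not move let the fingers close. It gives the time, the measured TCP pose, the force and the opening at its end, in the units of the state.
- readout.read_state(): the state, without advancing time (a new reading comes with each control period).
- read_camera(name): name is "side" or "top" or "wrist"; returns a dict with "img" (384x512x3 uint8, blue, green, red), "range_z" (384x512 float32, m along the optical axis (not along the pixel's ray), 0 where there is no reading), "fx", "fy", "cx", "cy" (pixels), "world_from_camera" (4x4, takes a point from camera to world coordinates). Camera axes: x right, y down, z forward; pixel columns grow to the right and rows downward; lengths in m; the calibration is good to about 2 mm. A picture is of the moment at which its call begins.
- bot.finish_job(): hands the job in, once; it reports no verdict.
Trained networks look in a picture, given as the dict that the camera call returned (one of the last four; its "shot" number tells which), for a name from the list of things; names that differ only in an ending like _2 or _b are one class to them, and where a whole thing is asked for, a point or a joint stands for the part that bears it (a point fixed in the world has none). Each returns a list of dicts, best first, with "p" (0 to 1); they miss things now and then, are a little off and sometimes report something else, mostly with a low value. They report only what shows in the picture. A call takes as long as a camera call. They do not tell look-alikes from the thing itself.
- spotter.masks_of(picture, thing): "mask" (384x512 bool, what is visible of it) and "location" ([column, row] in pixels, amid what is visible of it).
- spotter.spot_point(picture, thing): "location" ([column, row] in pixels: a listed point, or the origin of a listed thing).
The state is a dict: "time": time; "q": joint angles; "joint_vel": joint speeds; "joint_torque": joint torques, N m; "tool_pos": TCP position; "tcp_rot": TCP orientation; "wrist_force": force on the tool from outside, world axes, zero at the start; "torque": the same for the moment, N m; "width": opening from 0.0 (shut) to 1.0 (fully open).
Only numpy, scipy, OpenCV 4.12 (cv2) and the standard library are available. Lean on these libraries where they do the work, as an engineer would, in place of code of your own. Each camera call takes 0.05 s, during which the arm holds its last target. There are 200 camera calls.

TASK

The two red shaker lids lying on the bench have been washed and belong back on the two open steel shakers in the caddy: the bigger lid on the wide neck, the smaller one on the narrow neck, in whichever order you like. Press each straight down until it clicks and sits fully home; after the click of the second one keep pressing it down firmly and finish like that, still holding it down, so that I can stick the day label across it. Leave the closed shakers, the marker and the thermometer where they are.

Things in the scene. Friction and masses are not known exactly. Their poses are not given: they have to be found in the camera images.
- lid_wide: red press-on shaker lid, loose, right way up on the bench. Ribbed skirt of 59 mm diameter, 20.5 mm high; on its flat shoulder a round top of 40 mm diameter with coarse holes, 20.5 to 37 mm above the origin: grip that, fingertips just above the shoulder. Origin: centre of the lower rim, z up; yaw is free. 0.13 kg. Four sprung clips inside, 4 mm above the rim; fits only the 49 mm bead
- lid_narrow: red press-on shaker lid, loose, right way up on the bench. Ribbed skirt of 46 mm diameter, 20.5 mm high; on its flat shoulder a round top of 32 mm diameter with fine holes, 20.5 to 37 mm above the origin: grip that, fingertips just above the shoulder. Origin: centre of the lower rim, z up; yaw is free. 0.13 kg. Four sprung clips inside, 4 mm above the rim; fits only the 36 mm bead
- shaker_wide: open stainless steel shaker with a wide neck, 78 mm in diameter, standing loose (2 mm play) in a well of the caddy. Origin: centre of its underside, z up. Flat shoulder at 80 mm; neck above it with a snap bead of 49 mm diameter at 91 mm; mouth at 98.5 mm. 0.3 to 0.5 kg
- shaker_narrow: open stainless steel shaker with a narrow neck, 78 mm in diameter, standing loose (2 mm play) in a well of the caddy. Origin: centre of its underside, z up. Flat shoulder at 80 mm; neck above it with a snap bead of 36 mm diameter at 91 mm; mouth at 98.5 mm. 0.3 to 0.5 kg
- neck_wide (a point): centre of the wide shaker's mouth (41 mm across outside). Lowering the lid, its clips touch the neck when the lid's origin is 6 mm below this point; the push grows to some 13 N at 10 to 11 mm below, then the clips jump over the bead, the force drops below zero (the lid pulls itself down), and it sits home 14.5 mm below. Further push squeezes the seal, some 4 N per mm, up to 3 mm
- neck_narrow (a point): centre of the narrow shaker's mouth (28 mm across outside). Lowering the lid, its clips touch the neck when the lid's origin is 6 mm below this point; the push grows to some 13 N at 10 to 11 mm below, then the clips jump over the bead, the force drops below zero (the lid pulls itself down), and it sits home 14.5 mm below. Further push squeezes the seal, some 4 N per mm, up to 3 mm
- seal_wide (a joint): how far the sprung rubber seal disc inside the wide lid is squeezed up into it, in m: 0 free, about 0.0005 when clicked on, then about 0.0012 at 5 N and 0.002 at 9 N of push, stop at 0.0035
- seal_narrow (a joint): the same for the narrow lid
- caddy: square stainless caddy, 173 mm, walls 46 mm high, fixed to the bench, 2 by 2 wells 85 mm apart, their floor 3 mm up; origin: centre of its underside. The wells on its +x side hold the wide-necked shakers, those on its -x side the narrow ones; in each row one is open, one closed. Low wire loops stand 16 mm out from its +y and -y walls
- shaker_wide_closed: wide-necked shaker that already wears its lid; same sizes, top 121 mm above its origin (centre of its underside)
- shaker_narrow_closed: narrow-necked shaker that already wears its lid; same sizes, top 121 mm above its origin (centre of its underside)
- probe_thermometer: dial probe thermometer, 188 mm long, lying loose on the bench; origin: middle of its length, at the bench; its length along y
- marker: blue and white marker pen, 135 mm long, lying loose on the bench; origin: middle of its length, at the bench; its length along y
Mind the look-alikes: they are no part of the job. What is shaped like the lid_narrow but turquoise or yellow is not meant.

How it is judged:
By the outcome, as a careful person would: the job done as asked, in the order asked, and still so for the second after the job is handed in, while the arm keeps its last pose, push and grip.
It also fails if it takes over 58 s, if anything falls off the work surface, if the arm or the gripper's body presses on something with over 40 N, if the wrist force passes 120 N, or if a joint passes its speed limit or range.

## Working session

There is one attempt and no reset: what is moved stays moved. The work goes in short steps, Python scripts to look and compute and a tool call to move; the robot and the scene stay as the last step left them, time stands still between calls to the robot, and variables do not carry over. Pictures are saved under pics/ and viewed, about 8 in all and at most 12, crops included, and the job is handed in when it is done.

Besides the shell and the picture viewer there is one more tool, called after ">>>" by a JSON object that holds its "fn" and its "kwargs", one argument or row to a line. jog_arm: Moves the arm, as the interface text tells. Its arguments: {"type":"object","properties":{"increments":{"type":"array"},"force":{"type":"number"}},"required":["increments"]}

```bash
mkdir -p pics; cat > h.py <<'E'
import numpy as np, cv2
from workcell import readout, read_camera, bot, spotter
def world(p,u,v,z=None):
    M=p["world_from_camera"]
    if z is None: z=p["range_z"][int(round(v)),int(round(u))]
    return (M@np.array([(u-p["cx"])/p["fx"]*z,(v-p["cy"])/p["fy"]*z,z,1]))[:3]
def at_height(p,u,v,h):
    a=world(p,u,v,0.);b=world(p,u,v,1.); t=(h-a[2])/(b[2]-a[2]); return a+t*(b-a)
E
python3 - <<'E'
from h import *
s=readout.read_state(); print(s)
ims=[]
for n in("top","side"):
    p=read_camera(n); ims.append(p["img"])
    for t in("lid_wide","lid_narrow","shaker_wide","shaker_narrow","neck_wide","neck_narrow","caddy"):
        for r in spotter.spot_point(p,t)[:4]:
            u,v=r["location"]
            try:w=world(p,u,v).round(3)
            except Exception as e:w=None
            print(n,t,round(r["p"],2),np.round(r["location"]),w)
    cv2.imwrite(f"pics/{n}0.png",p["img"])
E
```

```text
{'time': 0.0, 'q': array([-1.25794396e+00,  2.64790920e-01,  1.60537115e+00, -1.97291477e-06,
        1.27370385e+00, -3.68973987e-02]), 'joint_vel': array([-3.18470858e-04, -1.02692899e-05,  2.43257275e-03, -1.69627945e-04,
       -9.60570202e-04,  3.57988190e-04]), 'joint_torque': array([ 1.50052809e-03, -5.15105867e+01, -3.67315006e+01, -2.31841177e-04,
        1.29543719e-02, -1.53453834e-05]), 'tool_pos': array([ 0.23108113, -0.63346842,  0.24393809]), 'tcp_rot': array([-1.35319917,  0.94912175, -0.94612269]), 'wrist_force': array([-0.17015672,  0.20997963, -0.60122795]), 'torque': array([-0.01697201,  0.00881133,  0.00316442]), 'width': 1.0045645310193803}
top lid_wide 0.85 [247. 226.] [0.456 0.019 0.036]
top lid_narrow 0.79 [192. 260.] [0.358 0.174 0.035]
top lid_narrow 0.73 [198. 198.] [0.531 0.159 0.039]
top lid_narrow 0.62 [302. 204.] [ 0.518 -0.125  0.11 ]
top lid_narrow 0.53 [194. 227.] [0.449 0.17  0.038]
top shaker_wide 0.75 [332. 179.] [ 0.589 -0.21   0.083]
top shaker_narrow 0.73 [330. 204.] [ 0.521 -0.206  0.085]
top neck_wide 0.62 [340. 173.] [ 0.611 -0.242  0.04 ]
top caddy 0.72 [319. 192.] [ 0.556 -0.184  0.026]
side lid_wide 0.81 [239. 191.] [0.47  0.004 0.021]
side lid_narrow 0.81 [283. 166.] [0.473 0.156 0.02 ]
side lid_narrow 0.7 [300. 185.] [0.555 0.137 0.018]
side lid_narrow 0.67 [313. 157.] [0.493 0.256 0.008]
side lid_narrow 0.64 [260. 150.] [0.367 0.17  0.007]
side shaker_wide 0.9 [191. 286.] [ 0.639 -0.249  0.055]
side shaker_narrow 0.89 [172. 255.] [ 0.573 -0.246  0.083]
side neck_wide 0.8 [181. 255.] [ 0.584 -0.231  0.081]
side neck_wide 0.52 [169. 257.] [ 0.57  -0.251  0.077]
side neck_narrow 0.88 [159. 226.] [ 0.506 -0.229  0.099]
side caddy 0.73 [199. 263.] [ 0.624 -0.217  0.082]
side caddy 0.22 [183. 255.] [ 0.584 -0.228  0.077]
```

View pics/top0.png

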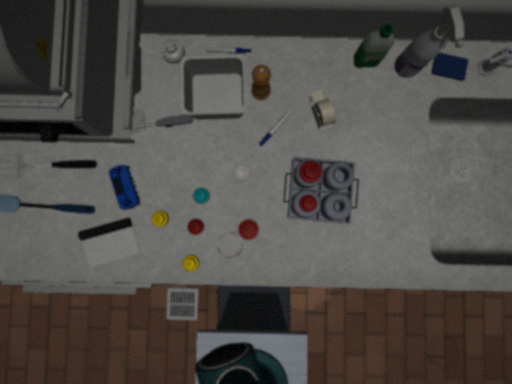

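View pics/side0.png

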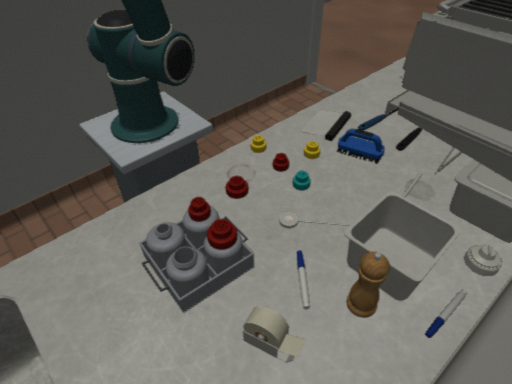

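```bash
python3 - <<'E'
from h import *
from scipy.spatial.transform import Rotation as R
s=readout.read_state(); print(R.from_rotvec(s["tcp_rot"]).as_matrix().round(3))
p=read_camera("top"); print(p["world_from_camera"].round(3),p["fx"],p["cx"],p["cy"])
for uv in[(490,310),(280,350),(248,229),(195,227),(231,243),(250,300)]:print(uv,world(p,*uv).round(3),p["range_z"][uv[1],uv[0]])
w=read_camera("wrist"); print(w["world_from_camera"].round(3),w["fx"])
ps=read_camera("side");print(ps["world_from_camera"].round(3))
c=cv2.resize(p["img"][150:285,140:370],None,fx=3.4,fy=3.4,interpolation=cv2.INTER_CUBIC)
cv2.imwrite("pics/crop1.png",cv2.convertScaleAbs(c,alpha=1.6)); cv2.imwrite("pics/w1.png",w["img"])
E
```

```text
[[ 0.343  0.     0.939]
 [-0.939 -0.     0.343]
 [ 0.    -1.     0.   ]]
[[ 2.200e-02 -9.970e-01  6.900e-02  4.890e-01]
 [-1.000e+00 -2.200e-02  2.000e-03 -8.000e-03]
 [-1.000e-03 -6.900e-02 -9.980e-01  1.068e+00]
 [ 0.000e+00  0.000e+00  0.000e+00  1.000e+00]] 363.4584454585025 256.86992581185746 189.10364120977323
(490, 310) [ 0.023 -1.22  -0.846] 1.8747414
(280, 350) [ 0.103 -0.082  0.   ] 1.0387504
(248, 229) [0.447 0.017 0.039] 1.0239834
(195, 227) [0.449 0.167 0.034] 1.0291914
(231, 243) [0.404 0.066 0.003] 1.0569761
(250, 300) [ 0.109  0.015 -0.572] 1.6105359
[[ 0.342 -0.908 -0.243  0.295]
 [-0.94  -0.33  -0.089 -0.611]
 [ 0.     0.259 -0.966  0.374]
 [ 0.     0.     0.     1.   ]] 324.3730709154784
[[ 0.662  0.508 -0.551  1.018]
 [ 0.75  -0.464  0.472 -0.411]
 [-0.016 -0.726 -0.688  0.666]
 [ 0.     0.     0.     1.   ]]
```

View pics/crop1.png

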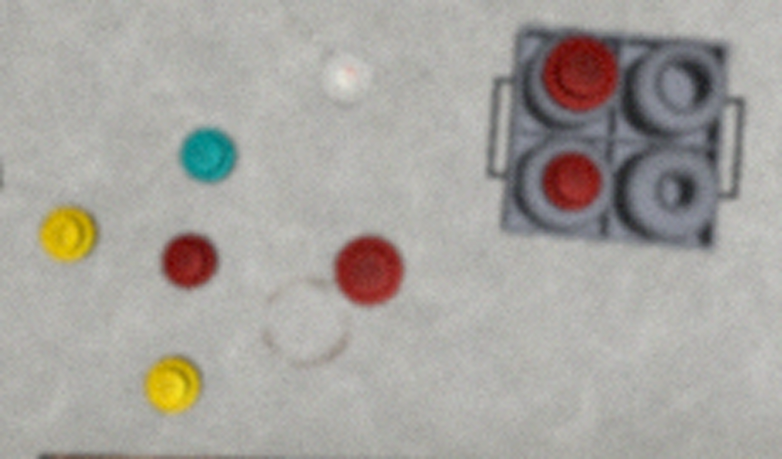

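```bash
cat >> h.py <<'E'
def cloud(p):
    v,u=np.mgrid[0:384,0:512]; z=p["range_z"]
    P=np.stack([(u-p["cx"])/p["fx"]*z,(v-p["cy"])/p["fy"]*z,z],-1)
    M=p["world_from_camera"]; return P@M[:3,:3].T+M[:3,3]
def red(p):
    b,g,r=[p["img"][...,i].astype(int) for i in range(3)]
    return (r>2*g)&(r>2*b)&(r>50)
def lids(p,near=None):
    C=cloud(p); n,L,S,_=cv2.connectedComponentsWithStats(red(p).astype(np.uint8))
    for i in range(1,n):
        if S[i,4]<60: continue
        m=(L==i)&(p["range_z"]>0); Q=C[m]; zt=np.percentile(Q[:,2],90); T=Q[Q[:,2]>zt-.007]
        print("red",S[i],"ztop",zt.round(4),"mid bbox top",((T.min(0)+T.max(0))/2).round(4),"mean",T.mean(0).round(4),"ext",np.ptp(T,0).round(3),"all ext",np.ptp(Q,0).round(3))
E
python3 - <<'E'
from h import *
print(bot.finger_overhang)
for n in("top","side"):
    p=read_camera(n); print(n); lids(p)
    C=cloud(p); m=(C[...,2]>.094)&(C[...,2]<.108)&(C[...,1]<-.17)&(C[...,1]>-.3)&(C[...,0]>.4)&(C[...,0]<.7)&~red(p)
    k,L,S,c=cv2.connectedComponentsWithStats(m.astype(np.uint8))
    for i in range(1,k):
        if S[i,4]>15: Q=C[L==i]; print(S[i],((Q.min(0)+Q.max(0))/2).round(4),np.ptp(Q,0).round(3))
E
```

```text
0.014
top
red [300 161  21  21 354] ztop 0.1248 mid bbox top [ 0.6048 -0.1464  0.1239] mean [ 0.6049 -0.146   0.1232] ext [0.037 0.037 0.01 ] all ext [0.055 0.055 0.049]
red [300 196  16  15 201] ztop 0.1247 mid bbox top [ 0.5208 -0.1407  0.1228] mean [ 0.5206 -0.1403  0.123 ] ext [0.031 0.029 0.009] all ext [0.037 0.04  0.025]
red [188 220  15  14 163] ztop 0.0377 mid bbox top [0.4487 0.1716 0.0356] mean [0.4488 0.1707 0.0357] ext [0.028 0.032 0.009] all ext [0.037 0.038 0.028]
red [239 220  19  19 278] ztop 0.0379 mid bbox top [0.445  0.0184 0.0361] mean [0.4444 0.0184 0.0361] ext [0.037 0.037 0.009] all ext [0.052 0.052 0.027]
[332 166  18  18  98] [ 0.6002 -0.2297  0.0993] [0.046 0.045 0.01 ]
[332 200  14  13  73] [ 0.5154 -0.225   0.0989] [0.032 0.035 0.009]
side
red [273 154  16  13 136] ztop 0.0363 mid bbox top [0.4536 0.1671 0.0349] mean [0.4546 0.1653 0.0355] ext [0.028 0.028 0.009] all ext [0.042 0.042 0.028]
red [226 176  22  18 258] ztop 0.0369 mid bbox top [0.4485 0.0136 0.0347] mean [0.4502 0.0133 0.0357] ext [0.038 0.035 0.009] all ext [0.053 0.056 0.03 ]
red [189 198  21  19 254] ztop 0.1239 mid bbox top [ 0.5244 -0.1448  0.1219] mean [ 0.526 -0.145  0.123] ext [0.029 0.028 0.007] all ext [0.039 0.042 0.028]
red [207 219  30  26 507] ztop 0.1241 mid bbox top [ 0.6095 -0.1492  0.122 ] mean [ 0.6101 -0.1498  0.123 ] ext [0.036 0.038 0.007] all ext [0.053 0.056 0.026]
[155 223  18  15 134] [ 0.5208 -0.2279  0.0983] [0.032 0.034 0.009]
[208 240  12   8  28] [ 0.6145 -0.1742  0.0994] [0.028 0.008 0.009]
[172 247  26  21 221] [ 0.6048 -0.2333  0.0986] [0.046 0.047 0.009]
```

>>> {"fn": "jog_arm", "kwargs": {
  "increments": [
    [0, 0, 0, 0, 0.17, 0, 1],
    [-0.06, 0, 0.03, 0, 0.17, 0, 1],
    [-0.06, 0, 0, 0, 0, 0, 1],
    [-0.06, 0, 0.02, 0, 0, 0, 1],
    [-0.06, 0, 0.02, 0, 0, 0, 1],
    [-0.06, 0, 0.02, 0, 0, 0, 0.8],
    [-0.06, 0, 0.02, 0, 0, 0, 0.8],
    [-0.06, 0, 0.02, 0, 0, 0, 0.8]
  ]
}}

```text
time: 2.05
tool_pos: [0.3487, -0.2184, 0.2448]
tcp_rot: [-1.203, 1.213, -1.221]
wrist_force: [2.4, -0.6, -0.5]
width: 0.8
```

>>> {"fn": "jog_arm", "kwargs": {
  "increments": [
    [-0.06, 0.01, 0.026, 0, 0, 0, 0.8],
    [-0.06, 0.02, 0.026, 0, 0, 0, 0.8],
    [-0.058, 0.02, 0.026, 0, 0, 0, 0.8],
    [-0.055, 0.02, 0.02, 0, 0, 0, 0.8],
    [0, 0, 0, 0, 0, 0, 0.8]
  ]
}}

```text
time: 2.68
tool_pos: [0.446, 0.0065, 0.181]
tcp_rot: [-1.2, 1.199, -1.224]
wrist_force: [0.6, 0.6, -0.9]
width: 0.803
```

```bash
cat > look.py <<'E'
from h import *
from scipy.spatial.transform import Rotation as R
s=readout.read_state(); Rm=R.from_rotvec(s["tcp_rot"]).as_matrix(); print(s["tool_pos"].round(4),s["wrist_force"].round(1),s["width"].round(3)); print(Rm.round(3))
w=read_camera("wrist"); lids(w)
import sys
cv2.imwrite("pics/%s.png"%sys.argv[1],w["img"])
E
python3 look.py w2
```

```text
Traceback (most recent call last):
  File "look.py", line 3, in <module>
    s=readout.read_state(); Rm=R.from_rotvec(s["tcp_rot"]).as_matrix(); print(s["tool_pos"].round(4),s["wrist_force"].round(1),s["width"].round(3)); print(Rm.round(3))
                                                                                                                               ^^^^^^^^^^^^^^^^
AttributeError: 'float' object has no attribute 'round'
```

```bash
sed -i 's/s\["width"\].round(3)/s["width"]/' look.py; python3 look.py w2
```

```text
[0.446  0.0065 0.181 ] [ 0.6  0.6 -0.9] 0.8028311012852544
[[-0.005  0.015  1.   ]
 [-1.    -0.005 -0.005]
 [ 0.005 -1.     0.015]]
red [ 460   44   52   80 2401] ztop 0.1241 mid bbox top [ 0.5243 -0.1333  0.1215] mean [ 0.5228 -0.1323  0.1236] ext [0.031 0.015 0.009] all ext [0.047 0.073 0.074]
red [ 209  145   64   64 2741] ztop 0.0373 mid bbox top [0.4485 0.0174 0.0361] mean [0.449  0.0173 0.0367] ext [0.038 0.04  0.006] all ext [0.065 0.058 0.039]
red [  45  149   54   49 1651] ztop 0.0374 mid bbox top [0.4536 0.1696 0.0353] mean [0.4537 0.1692 0.0367] ext [0.031 0.03  0.008] all ext [0.049 0.04  0.04 ]
```

View pics/w2.png

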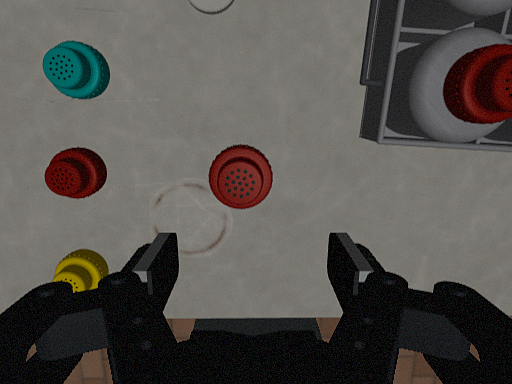

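>>> {"fn": "jog_arm", "kwargs": {
  "increments": [
    [-0.01, 0.0, 0.0025, -0.015, 0, 0.005, 0.8],
    [0, 0.05, 0, 0, 0, 0, 0.8],
    [0, 0.05, 0, 0, 0, 0, 0.8],
    [0, 0.02, 0, 0, 0, 0, 0.8],
    [0, 0.01, 0, 0, 0, 0, 0.8]
  ]
}}

```text
time: 3.35
tool_pos: [0.455, 0.0098, 0.0544]
tcp_rot: [-1.193, 1.213, -1.229]
wrist_force: [0.1, 0.8, 0.6]
width: 0.797
```

```bash
python3 look.py w3
```

```text
[0.455  0.0098 0.0544] [0.1 0.8 0.6] 0.7966822205024819
[[-0.018  0.012  1.   ]
 [-1.    -0.001 -0.018]
 [ 0.001 -1.     0.012]]
red [ 186  192  107  100 6884] ztop 0.0373 mid bbox top [0.449  0.0177 0.0364] mean [0.4497 0.0173 0.0367] ext [0.038 0.04  0.006] all ext [0.053 0.058 0.027]
red [  0 233   5  28  75] ztop 0.0194 mid bbox top [0.4486 0.1494 0.0184] mean [0.4484 0.1488 0.0182] ext [0.016 0.004 0.004] all ext [0.016 0.004 0.004]
```

>>> {"fn": "jog_arm", "kwargs": {
  "increments": [
    [-0.0075, 0, -0.006, -0.012, 0, 0, 0.8],
    [0, 0, 0, 0, 0, 0, 0.8],
    [0, 0.012, 0, 0, 0, 0, 0.8],
    [0, 0, 0, 0, 0, 0, 0.8]
  ]
}}

```text
time: 3.9
tool_pos: [0.4508, 0.0172, 0.044]
tcp_rot: [-1.198, 1.221, -1.226]
wrist_force: [0.1, 0.9, -0.1]
width: 0.798
```

>>> {"fn": "jog_arm", "kwargs": {
  "increments": [
    [0, 0.007, -0.0015, 0, 0, 0, 0.8],
    [0, 0, 0, 0, 0, 0, 0.8],
    [0, 0, 0, 0, 0, 0, 0.55]
  ],
  "force": 60
}}

```text
time: 4.28
tool_pos: [0.4495, 0.0173, 0.0366]
tcp_rot: [-1.198, 1.22, -1.226]
wrist_force: [-0.4, -0.2, -0.4]
width: 0.602
```

```bash
python3 look.py w4
```

```text
[0.4495 0.0173 0.0366] [-0.4 -0.2 -0.4] 0.6021150868228123
[[-0.019  0.004  1.   ]
 [-1.    -0.001 -0.019]
 [ 0.001 -1.     0.004]]
red [ 195  188  116  115 8642] ztop 0.0373 mid bbox top [0.4482 0.0174 0.0346] mean [0.4495 0.0174 0.0367] ext [0.039 0.051 0.008] all ext [0.073 0.057 0.04 ]
```

View pics/w4.png

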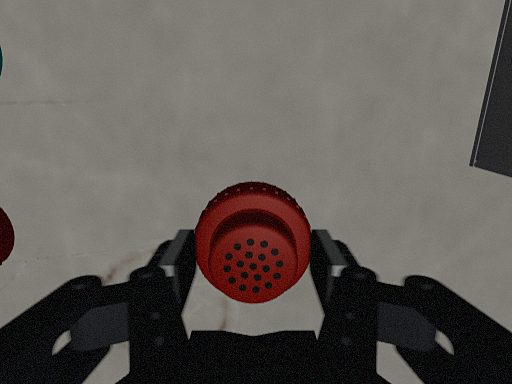

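>>> {"fn": "jog_arm", "kwargs": {
  "increments": [
    [0, 0, 0, 0, 0, 0, 0.35],
    [0, 0, 0, 0, 0, 0, 0.35],
    [0, 0, 0, 0, 0, 0, 0.35],
    [0, 0, 0, 0, 0, 0, 0.35]
  ],
  "force": 60
}}

```text
time: 4.82
tool_pos: [0.4496, 0.0173, 0.0371]
tcp_rot: [-1.198, 1.22, -1.226]
wrist_force: [-0.7, 0.2, -0.1]
width: 0.443
```

>>> {"fn": "jog_arm", "kwargs": {
  "increments": [
    [0, 0, 0, 0, 0, 0, 0],
    [0, -0.02, 0, 0, 0, 0, 0],
    [0, -0.05, 0, 0, 0, 0, 0],
    [0, -0.05, 0, 0, 0, 0, 0],
    [0, -0.05, 0, 0, 0, 0, 0],
    [0, -0.03, 0, 0, 0, 0, 0]
  ],
  "force": 100
}}

```text
time: 5.58
tool_pos: [0.4448, 0.0176, 0.2376]
tcp_rot: [-1.206, 1.229, -1.221]
wrist_force: [0.0, -0.6, -1.7]
width: 0.422
```

```bash
python3 look.py w5
```

```text
[0.4448 0.0176 0.2376] [ 0.  -0.6 -1.7] 0.42189010781851066
[[-0.019 -0.008  1.   ]
 [-1.    -0.001 -0.019]
 [ 0.001 -1.    -0.008]]
red [ 427   48   72   64 2933] ztop 0.1245 mid bbox top [ 0.5248 -0.1418  0.1222] mean [ 0.5248 -0.1411  0.1237] ext [0.031 0.032 0.008] all ext [0.054 0.092 0.107]
red [  89  138   47   43 1320] ztop 0.0373 mid bbox top [0.4538 0.1698 0.035 ] mean [0.4537 0.1698 0.0366] ext [0.032 0.031 0.009] all ext [0.05  0.057 0.041]
red [ 195  187  115   47 2480] ztop 0.2213 mid bbox top [0.4619 0.0179 0.2243] mean [0.4637 0.0174 0.2202] ext [0.022 0.056 0.019] all ext [0.022 0.056 0.03 ]
red [ 211  221   84   82 4897] ztop 0.2378 mid bbox top [0.4438 0.0177 0.2362] mean [0.4452 0.0178 0.237 ] ext [0.04  0.036 0.006] all ext [0.351 0.175 0.518]
```

>>> {"fn": "jog_arm", "kwargs": {
  "increments": [
    [0.055, 0, 0.02, 0, 0, 0, 0],
    [0.06, 0, 0.024, 0, 0, 0, 0],
    [0.06, 0, 0.024, 0, 0, 0, 0],
    [0.05, 0, 0.024, 0, 0, 0, 0],
    [0.02, 0, 0.01, 0.008, 0, 0, 0],
    [0, 0, 0, 0, 0, 0, 0]
  ]
}}

```text
time: 6.38
tool_pos: [0.5454, -0.2311, 0.2374]
tcp_rot: [-1.196, 1.218, -1.221]
wrist_force: [-0.8, 0.6, -0.8]
width: 0.425
```

```bash
cat >> h.py <<'E'
def necks(p):
    C=cloud(p); m=(C[...,2]>.096)&(C[...,2]<.108)&(C[...,1]<-.18)&(C[...,1]>-.3)&(C[...,0]>.45)&(C[...,0]<.68)&~red(p)&(p["range_z"]>0)
    k,L,S,c=cv2.connectedComponentsWithStats(m.astype(np.uint8))
    for i in range(1,k):
        if S[i,4]>40:
            Q=C[L==i]; h=cv2.convexHull(Q[:,:2].astype(np.float32)*1000)[:,0]
            A=np.c_[2*h,np.ones(len(h))]; s=np.linalg.lstsq(A,(h**2).sum(1),rcond=None)[0]; r=np.sqrt(s[2]+s[0]**2+s[1]**2)
            print("neck",S[i],((Q.min(0)+Q.max(0))/2).round(4),np.ptp(Q,0).round(3),"circle",(s[:2]/1000).round(4),"r mm",r.round(1),"ztop",np.percentile(Q[:,2],90).round(4))
E
echo 'necks(w)
for t in ("neck_wide","neck_narrow"):
    for r in spotter.spot_point(w,t)[:2]: print(t,round(r["p"],2),np.round(r["location"],1),at_height(w,*r["location"],.1015).round(4))' >> look.py; python3 look.py w6
```

```text
[ 0.5454 -0.2311  0.2374] [-0.8  0.6 -0.8] 0.42523142787071627
[[-0.015  0.006  1.   ]
 [-1.     0.003 -0.015]
 [-0.003 -1.     0.006]]
red [ 108   70   78   78 4220] ztop 0.1244 mid bbox top [ 0.61   -0.1477  0.1218] mean [ 0.61   -0.1485  0.1237] ext [0.039 0.04  0.009] all ext [0.064 0.089 0.102]
red [ 122  184   57   53 2075] ztop 0.1243 mid bbox top [ 0.5254 -0.1424  0.1217] mean [ 0.526  -0.1429  0.1235] ext [0.031 0.031 0.009] all ext [0.063 0.067 0.079]
red [ 195  184  115  118 7566] ztop 0.2374 mid bbox top [ 0.5449 -0.2312  0.2347] mean [ 0.5462 -0.2309  0.2367] ext [0.04  0.049 0.009] all ext [0.202 0.058 0.24 ]
neck [224  83  59  61 976] [ 0.6046 -0.2318  0.0997] [0.047 0.047 0.007] circle [ 0.6044 -0.2323] r mm 23.6 ztop 0.1018
neck_wide 0.93 [254.9 114.8] [ 0.6039 -0.2334  0.1015]
neck_narrow 0.56 [174.3 186.2] [ 0.5463 -0.1646  0.1015]
```

View pics/w6.png

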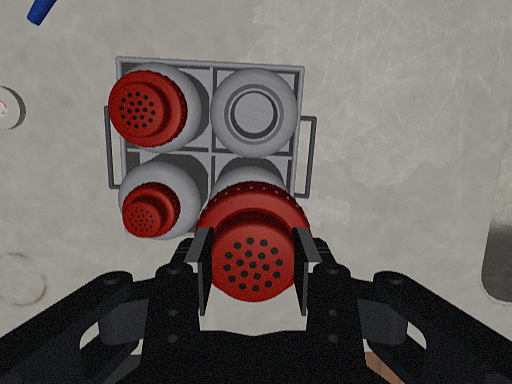

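>>> {"fn": "jog_arm", "kwargs": {
  "increments": [
    [0.001, 0, 0.05, 0, 0, 0, 0],
    [0, 0, 0.009, 0, 0, 0, 0],
    [0, 0.04, 0, -0.004, 0, -0.003, 0],
    [0, 0.03, 0, 0, 0, 0, 0],
    [0, 0, 0, 0, 0, 0, 0]
  ]
}}

```text
time: 7.15
tool_pos: [0.6025, -0.2222, 0.168]
tcp_rot: [-1.206, 1.214, -1.211]
wrist_force: [0.9, 0.0, -0.5]
width: 0.425
```

```bash
python3 look.py w7
```

```text
[ 0.6025 -0.2222  0.168 ] [ 0.9  0.  -0.5] 0.4253744835723001
[[-0.004 -0.001  1.   ]
 [-1.     0.002 -0.004]
 [-0.002 -1.    -0.001]]
red [  85  155   99   93 6178] ztop 0.1243 mid bbox top [ 0.6101 -0.1478  0.1216] mean [ 0.6109 -0.1486  0.1236] ext [0.039 0.04  0.008] all ext [0.1   0.103 0.126]
red [ 194  182  117  120 7619] ztop 0.1679 mid bbox top [ 0.6017 -0.222   0.1651] mean [ 0.6032 -0.222   0.1672] ext [0.04  0.049 0.008] all ext [0.104 0.059 0.094]
red [125 339  18  22 157] ztop 0.1245 mid bbox top [ 0.5658 -0.1698  0.1816] mean [ 0.5179 -0.1478  0.1253] ext [0.112 0.06  0.12 ] all ext [0.228 0.118 0.244]
neck [245 171  61  42 537] [ 0.6145 -0.2366  0.0995] [0.027 0.039 0.007] circle [ 0.6046 -0.2324] r mm 23.5 ztop 0.1016
neck [236 300  49  35 674] [ 0.5216 -0.2269  0.0994] [0.028 0.034 0.007] circle [ 0.5211 -0.2267] r mm 16.1 ztop 0.1013
neck_narrow 0.77 [259.5 325.3] [ 0.5188 -0.2264  0.1015]
```

>>> {"fn": "jog_arm", "kwargs": {
  "increments": [
    [0.01, 0, 0.002, 0, 0, -0.002, 0],
    [0, 0, 0, 0, 0, 0, 0],
    [0, 0.018, 0, 0, 0, 0, 0],
    [0, 0, 0, 0, 0, 0, 0]
  ]
}}

```text
time: 7.8
tool_pos: [0.6095, -0.2361, 0.1578]
tcp_rot: [-1.202, 1.201, -1.224]
wrist_force: [-0.2, 0.5, -2.2]
width: 0.426
```

>>> {"fn": "jog_arm", "kwargs": {
  "increments": [
    [-0.004, 0, -0.005, 0, 0, 0, 0],
    [0, 0, 0, 0, 0, 0, 0],
    [0, 0, 0, 0, 0, 0, 0]
  ]
}}

```text
time: 8.18
tool_pos: [0.6039, -0.2315, 0.1571]
tcp_rot: [-1.202, 1.201, -1.223]
wrist_force: [-0.3, -0.4, -2.4]
width: 0.423
```

```bash
python3 look.py w8
```

```text
[ 0.6039 -0.2315  0.1571] [-0.3 -0.4 -2.4] 0.4228709555800966
[[-0.006  0.012  1.   ]
 [-1.    -0.006 -0.006]
 [ 0.006 -1.     0.012]]
red [  59  162  107   98 6871] ztop 0.1243 mid bbox top [ 0.6097 -0.148   0.1216] mean [ 0.6109 -0.1489  0.1236] ext [0.04  0.039 0.008] all ext [0.1   0.092 0.103]
red [ 195  186  116  116 7544] ztop 0.157 mid bbox top [ 0.6032 -0.2345  0.1543] mean [ 0.6046 -0.2314  0.1563] ext [0.04  0.043 0.008] all ext [0.104 0.061 0.109]
red [ 80 322  19  28 156] ztop 0.1239 mid bbox top [ 0.5651 -0.1543  0.1594] mean [ 0.5454 -0.1398  0.1328] ext [0.067 0.051 0.084] all ext [0.074 0.059 0.095]
red [107 339  36  40 369] ztop 0.1241 mid bbox top [ 0.5656 -0.1753  0.1751] mean [ 0.519  -0.1525  0.1242] ext [0.113 0.067 0.116] all ext [0.23  0.12  0.234]
neck [222 312  50  21 524] [ 0.5293 -0.2271  0.0993] [0.014 0.033 0.006] circle [ 0.5206 -0.2266] r mm 16.4 ztop 0.1014
```

>>> {"fn": "jog_arm", "kwargs": {
  "increments": [
    [0.001, 0, 0, -0.012, 0, 0.006, 0],
    [0, 0, 0, 0, 0, 0, 0],
    [0, 0.012, 0, 0, 0, 0, 0],
    [0, 0, 0, 0, 0, 0, 0],
    [0, 0.005, 0, 0, 0, 0, 0],
    [0, 0, 0, 0, 0, 0, 0]
  ]
}}

```text
time: 9.07
tool_pos: [0.6038, -0.2327, 0.1385]
tcp_rot: [-1.207, 1.215, -1.212]
wrist_force: [-0.2, -0.1, -1.2]
width: 0.418
```

```bash
cat > st.py <<'E'
from h import *
from scipy.spatial.transform import Rotation as R
s=readout.read_state(); Rm=R.from_rotvec(s["tcp_rot"]).as_matrix()
print(s["tool_pos"].round(4),"y-axis",Rm[:,1].round(3),"F",s["wrist_force"].round(1),"T",s["torque"].round(2),s["width"])
E
python3 st.py
```

```text
[ 0.6038 -0.2327  0.1385] y-axis [-0.001  0.001 -1.   ] F [-0.2 -0.1 -1.2] T [-0.03  0.01 -0.02] 0.4183423622295619
```

>>> {"fn": "jog_arm", "kwargs": {
  "increments": [
    [0, 0.004, 0.0005, 0, 0, 0, 0],
    [0, 0.002, 0, 0, 0, 0, 0],
    [0, 0.002, 0, 0, 0, 0, 0],
    [0, 0, 0, 0, 0, 0, 0]
  ],
  "force": 120
}}

```text
time: 9.57
tool_pos: [0.6053, -0.2327, 0.1315]
tcp_rot: [-1.206, 1.213, -1.214]
wrist_force: [-0.7, -0.0, 0.0]
width: 0.417
```

```bash
python3 st.py
```

```text
[ 0.6053 -0.2327  0.1315] y-axis [ 0.001  0.    -1.   ] F [-0.7 -0.   0. ] T [0.14 0.1  0.01] 0.41719204736244814
```

>>> {"fn": "jog_arm", "kwargs": {
  "increments": [
    [0, 0.002, -0.001, 0, 0, 0, 0],
    [0, 0.002, 0, 0, 0, 0, 0],
    [0, 0.002, 0, 0, 0, 0, 0]
  ]
}}

```text
time: 9.95
tool_pos: [0.606, -0.233, 0.1302]
tcp_rot: [-1.203, 1.209, -1.217]
wrist_force: [-3.0, 1.7, 9.7]
width: 0.414
```

```bash
python3 st.py
```

```text
[ 0.606  -0.233   0.1302] y-axis [ 0.005 -0.001 -1.   ] F [-3.   1.7  9.7] T [ 0.47  0.71 -0.  ] 0.4142723807185871
```

>>> {"fn": "jog_arm", "kwargs": {
  "increments": [
    [0, 0.002, -0.002, -0.004, 0, 0, 0],
    [0, 0.003, -0.001, 0, 0, 0, 0],
    [0, 0.003, 0, 0, 0, 0, 0]
  ]
}}

```text
time: 10.32
tool_pos: [0.6063, -0.233, 0.1296]
tcp_rot: [-1.201, 1.206, -1.22]
wrist_force: [-4.1, 1.3, 11.9]
width: 0.415
```

```bash
python3 st.py
```

```text
[ 0.6063 -0.233   0.1296] y-axis [ 0.009 -0.002 -1.   ] F [-4.1  1.3 11.9] T [ 0.54  0.96 -0.02] 0.41515258786516707
```

>>> {"fn": "jog_arm", "kwargs": {
  "increments": [
    [0, 0.003, -0.003, -0.015, 0, 0.003, 0],
    [0, 0.003, -0.003, -0.015, 0, 0.003, 0]
  ]
}}

```text
time: 10.58
tool_pos: [0.6052, -0.2332, 0.1294]
tcp_rot: [-1.21, 1.223, -1.208]
wrist_force: [3.4, 2.6, 6.7]
width: 0.418
```

```bash
python3 st.py; python3 look.py w9 | grep "19[0-9]  1"
```

```text
[ 0.6052 -0.2332  0.1294] y-axis [-0.009  0.003 -1.   ] F [3.4 2.6 6.7] T [ 0.59 -0.58 -0.06] 0.41835600188853006
red [ 194  182  118  120 7565] ztop 0.1292 mid bbox top [ 0.6042 -0.234   0.1266] mean [ 0.6059 -0.2329  0.1286] ext [0.04  0.051 0.009] all ext [0.095 0.058 0.088]
```

View pics/w9.png

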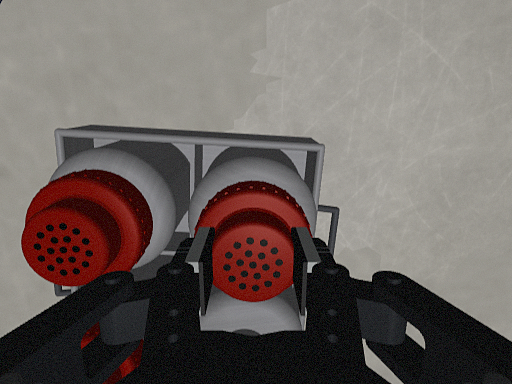

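>>> {"fn": "jog_arm", "kwargs": {
  "increments": [
    [0, 0.004, 0, 0.006, 0, 0, 0],
    [0, 0.004, -0.001, -0.003, 0, 0, 0]
  ]
}}

```text
time: 10.98
tool_pos: [0.6059, -0.2331, 0.1255]
tcp_rot: [-1.206, 1.217, -1.212]
wrist_force: [-0.8, 0.5, -2.0]
width: 0.414
```

```bash
python3 st.py
```

```text
[ 0.6059 -0.2331  0.1255] y-axis [-0.002  0.002 -1.   ] F [-0.8  0.5 -2. ] T [0.04 0.13 0.01] 0.4140683635864002
```

>>> {"fn": "jog_arm", "kwargs": {
  "increments": [
    [0, 0.003, 0, 0, 0, 0, 0],
    [0, 0.003, 0, 0, 0, 0, 0],
    [0, 0.002, 0, 0, 0, 0, 0]
  ]
}}

```text
time: 11.35
tool_pos: [0.6064, -0.2334, 0.1219]
tcp_rot: [-1.206, 1.215, -1.213]
wrist_force: [-5.8, 3.4, 14.1]
width: 0.413
```

```bash
python3 st.py
```

```text
[ 0.6064 -0.2334  0.1219] y-axis [-0.001  0.001 -1.   ] F [-5.8  3.4 14.1] T [ 0.54  0.95 -0.02] 0.41276782788212346
```

>>> {"fn": "jog_arm", "kwargs": {
  "increments": [
    [0, -0.001, 0, 0, 0, 0, 0],
    [0, 0, 0, 0, 0, 0, 0.62],
    [0, 0, 0, 0, 0, 0, 0.62],
    [0, -0.02, 0, 0, 0, 0, 0.65],
    [0, -0.05, 0, 0, 0, 0, 0.65],
    [0, -0.05, 0, 0, 0, 0, 0.65]
  ],
  "force": 60
}}

```text
time: 12.1
tool_pos: [0.6033, -0.2328, 0.2412]
tcp_rot: [-1.211, 1.225, -1.205]
wrist_force: [0.0, 0.1, 0.1]
width: 0.648
```

```bash
python3 look.py w10
```

```text
[ 0.6033 -0.2328  0.2412] [0.  0.1 0.1] 0.6475343253568885
[[-0.007 -0.011  1.   ]
 [-1.     0.005 -0.007]
 [-0.005 -1.    -0.011]]
red [ 115  141   73   71 3572] ztop 0.1244 mid bbox top [ 0.6101 -0.1475  0.1217] mean [ 0.6103 -0.1478  0.1237] ext [0.039 0.039 0.008] all ext [0.094 0.104 0.127]
red [ 218  146   71   72 3429] ztop 0.1242 mid bbox top [ 0.6048 -0.2328  0.1216] mean [ 0.6051 -0.2326  0.1236] ext [0.039 0.039 0.009] all ext [0.089 0.064 0.123]
red [129 243  27  27 292] ztop 0.1225 mid bbox top [ 0.5762 -0.162   0.1943] mean [ 0.5627 -0.1533  0.1673] ext [0.085 0.066 0.157] all ext [0.155 0.122 0.274]
neck [231 145  49  14 124] [ 0.6297 -0.2342  0.1018] [0.01  0.04  0.011] circle [ 0.6067 -0.2324] r mm 28.2 ztop 0.1063
neck [230 251  37  33 495] [ 0.5211 -0.227   0.0996] [0.031 0.034 0.007] circle [ 0.5206 -0.2268] r mm 16.6 ztop 0.1015
neck_wide 0.56 [244.9 266.8] [ 0.5232 -0.2243  0.1015]
neck_narrow 0.84 [245.9 270.4] [ 0.5195 -0.2252  0.1015]
```

>>> {"fn": "jog_arm", "kwargs": {
  "increments": [
    [-0.05, 0, -0.018, 0.01, 0, 0, 0.7],
    [-0.06, 0, -0.022, 0, 0, 0, 0.7],
    [-0.06, 0, -0.022, 0, 0, 0, 0.7],
    [-0.06, 0, -0.022, 0, 0, 0, 0.7],
    [-0.06, 0, -0.022, 0, 0, 0, 0.7],
    [-0.06, 0.03, -0.022, 0, 0, 0, 0.7],
    [-0.05, 0.04, -0.02, 0, 0, 0, 0.7],
    [0, 0.02, 0, 0, 0, 0, 0.7],
    [0, 0, 0, 0, 0, 0, 0.7]
  ]
}}

```text
time: 13.38
tool_pos: [0.4617, 0.1571, 0.1557]
tcp_rot: [-1.202, 1.214, -1.216]
wrist_force: [0.6, 0.4, -0.3]
width: 0.699
```

```bash
python3 look.py w11
```

```text
[0.4617 0.1571 0.1557] [ 0.6  0.4 -0.3] 0.6991520793204468
[[-0.009  0.003  1.   ]
 [-1.     0.001 -0.009]
 [-0.001 -1.     0.003]]
red [ 211  168   54   53 1884] ztop 0.0374 mid bbox top [0.4532 0.1703 0.0362] mean [0.4535 0.1704 0.0367] ext [0.031 0.031 0.005] all ext [0.047 0.046 0.032]
```

View pics/w11.png

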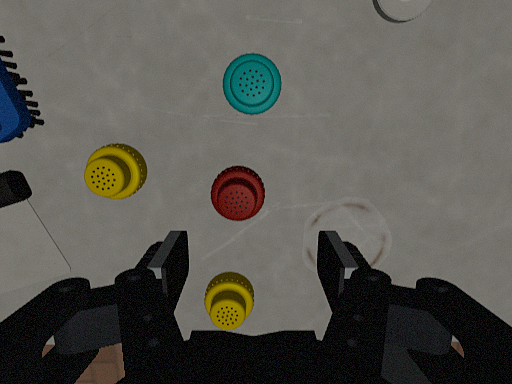

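>>> {"fn": "jog_arm", "kwargs": {
  "increments": [
    [-0.013, 0, -0.008, 0, 0, 0, 0.7],
    [0, 0.04, 0, 0, 0, 0, 0.7],
    [0, 0.04, 0, 0, 0, 0, 0.7],
    [0, 0, 0, 0, 0, 0, 0.7],
    [0, 0, 0, 0, 0, 0, 0.7]
  ]
}}

```text
time: 14.15
tool_pos: [0.4633, 0.1723, 0.0847]
tcp_rot: [-1.18, 1.209, -1.226]
wrist_force: [0.5, -0.3, -0.3]
width: 0.7
```

```bash
python3 look.py w12
```

```text
[0.4633 0.1723 0.0847] [ 0.5 -0.3 -0.3] 0.6997893713798616
[[-0.017  0.021  1.   ]
 [-1.     0.008 -0.017]
 [-0.008 -1.     0.021]]
red [ 222  196   71   69 3201] ztop 0.0373 mid bbox top [0.453  0.1707 0.0365] mean [0.4537 0.1704 0.0367] ext [0.031 0.032 0.004] all ext [0.054 0.045 0.039]
```

>>> {"fn": "jog_arm", "kwargs": {
  "increments": [
    [0.0018, 0, -0.0098, -0.021, 0, -0.008, 0.7],
    [0, 0, 0, 0, 0, 0, 0.7],
    [0, 0.03, 0, 0, 0, 0, 0.7],
    [0, 0, 0, 0, 0, 0, 0.7],
    [0, 0, 0, 0, 0, 0, 0.7]
  ]
}}

```text
time: 14.92
tool_pos: [0.4558, 0.1715, 0.0583]
tcp_rot: [-1.195, 1.218, -1.223]
wrist_force: [0.5, 0.5, 0.6]
width: 0.699
```

```bash
python3 look.py w13
```

```text
[0.4558 0.1715 0.0583] [0.5 0.5 0.6] 0.6989954723772221
[[-0.017  0.006  1.   ]
 [-1.     0.002 -0.017]
 [-0.002 -1.     0.006]]
red [ 214  195   83   79 4221] ztop 0.0374 mid bbox top [0.4531 0.1705 0.0363] mean [0.4538 0.1704 0.0368] ext [0.031 0.032 0.005] all ext [0.057 0.047 0.04 ]
```

>>> {"fn": "jog_arm", "kwargs": {
  "increments": [
    [0.001, 0.013, -0.0025, -0.006, 0, 0, 0.7],
    [0, 0, 0, 0, 0, 0, 0.7],
    [0, 0.008, 0, 0, 0, 0, 0.7],
    [0, 0, 0, 0, 0, 0, 0.7]
  ]
}}

```text
time: 15.58
tool_pos: [0.4533, 0.1705, 0.0364]
tcp_rot: [-1.199, 1.222, -1.22]
wrist_force: [-0.2, 0.9, -0.2]
width: 0.695
```

>>> {"fn": "jog_arm", "kwargs": {
  "increments": [
    [0, -0.0005, 0, 0, 0, 0, 0.25],
    [0, 0, 0, 0, 0, 0, 0.25],
    [0, 0, 0, 0, 0, 0, 0.25],
    [0, 0, 0, 0, 0, 0, 0.25],
    [0, 0, 0, 0, 0, 0, 0.25],
    [0, 0, 0, 0, 0, 0, 0]
  ],
  "force": 100
}}

```text
time: 16.32
tool_pos: [0.4535, 0.1705, 0.0375]
tcp_rot: [-1.199, 1.222, -1.22]
wrist_force: [-0.6, -0.0, 0.3]
width: 0.331
```

```bash
python3 st.py
```

```text
[0.4535 0.1705 0.0375] y-axis [ 0.001  0.002 -1.   ] F [-0.6 -0.   0.3] T [-0.02 -0.04 -0.01] 0.330871069485153
```

>>> {"fn": "jog_arm", "kwargs": {
  "increments": [
    [0, -0.03, 0, 0, 0, 0, 0],
    [0, -0.06, 0, 0, 0, 0, 0],
    [0, -0.06, 0, 0, 0, 0, 0],
    [0.03, -0.05, 0, 0, 0, 0, 0],
    [0.06, 0, 0, 0, 0, 0, 0],
    [0.06, 0, 0, 0, 0, 0, 0],
    [0.06, 0, 0, 0, 0, 0, 0],
    [0.06, 0, 0, 0, 0, 0, 0],
    [0.06, 0, 0, 0, 0, 0, 0],
    [0.04, 0, 0, 0, 0, 0, 0]
  ]
}}

```text
time: 17.58
tool_pos: [0.4478, -0.2086, 0.2444]
tcp_rot: [-1.202, 1.212, -1.219]
wrist_force: [0.6, 0.8, -1.4]
width: 0.333
```

```bash
python3 look.py w14
```

```text
[ 0.4478 -0.2086  0.2444] [ 0.6  0.8 -1.4] 0.33310143012408117
[[-0.009  0.004  1.   ]
 [-1.    -0.001 -0.009]
 [ 0.001 -1.     0.004]]
red [144   0  60  18 714] ztop 0.1081 mid bbox top [ 0.585  -0.1498  0.1052] mean [ 0.5852 -0.1502  0.1066] ext [0.01  0.039 0.008] all ext [0.013 0.041 0.026]
red [ 253    0   66   26 1030] ztop 0.1085 mid bbox top [ 0.5815 -0.2337  0.111 ] mean [ 0.5822 -0.2331  0.1072] ext [0.014 0.047 0.018] all ext [0.021 0.053 0.039]
red [ 145   62   56   59 2538] ztop 0.1245 mid bbox top [ 0.525  -0.1438  0.122 ] mean [ 0.5249 -0.1441  0.1237] ext [0.031 0.028 0.009] all ext [0.045 0.037 0.045]
red [ 211  198   84   36 1369] ztop 0.2284 mid bbox top [ 0.4628 -0.2085  0.2289] mean [ 0.4639 -0.2087  0.227 ] ext [0.016 0.041 0.015] all ext [0.016 0.042 0.024]
red [ 221  228   64   65 3254] ztop 0.2443 mid bbox top [ 0.4475 -0.2083  0.2431] mean [ 0.4486 -0.2085  0.2436] ext [0.031 0.028 0.005] all ext [0.172 0.046 0.248]
neck [249   0  20  21  93] [ 0.5833 -0.2143  0.1019] [0.012 0.014 0.012] circle [ 0.5914 -0.2214] r mm 13.6 ztop 0.1062
neck [253  75  42  45 655] [ 0.5196 -0.2266  0.0998] [0.035 0.034 0.008] circle [ 0.5194 -0.2268] r mm 17.2 ztop 0.1018
neck_narrow 0.72 [274.1  97.4] [ 0.5195 -0.2267  0.1015]
```

>>> {"fn": "jog_arm", "kwargs": {
  "increments": [
    [0.018, 0, 0.05, 0, 0, 0, 0],
    [0, 0, 0.022, 0, 0, 0, 0],
    [0, 0.03, 0, 0, 0, 0, 0],
    [0, 0.03, 0, 0, 0, 0, 0],
    [0, 0.015, 0, 0, 0, 0, 0],
    [0, 0, 0, 0, 0, 0, 0],
    [0, 0, 0, 0, 0, 0, 0]
  ]
}}

```text
time: 18.6
tool_pos: [0.5213, -0.2186, 0.1668]
tcp_rot: [-1.203, 1.215, -1.21]
wrist_force: [-0.2, 0.1, -1.0]
width: 0.327
```

```bash
python3 st.py
```

```text
[ 0.5213 -0.2186  0.1668] y-axis [ 0.     0.004 -1.   ] F [-0.2  0.1 -1. ] T [-0.01 -0.03  0.04] 0.3271149563690771
```

>>> {"fn": "jog_arm", "kwargs": {
  "increments": [
    [0.008, 0, -0.0013, 0, 0, -0.004, 0],
    [0, 0, 0, 0, 0, 0, 0],
    [0, 0, 0, 0, 0, 0, 0],
    [0, 0.015, 0, 0, 0, 0, 0],
    [0, 0, 0, 0, 0, 0, 0],
    [0, 0, 0, 0, 0, 0, 0]
  ]
}}

```text
time: 19.35
tool_pos: [0.5213, -0.2283, 0.1538]
tcp_rot: [-1.204, 1.209, -1.217]
wrist_force: [0.2, 0.5, -1.7]
width: 0.331
```

```bash
python3 st.py; python3 look.py w15 | grep -E "red|neck"
```

```text
[ 0.5213 -0.2283  0.1538] y-axis [ 0.005 -0.002 -1.   ] F [ 0.2  0.5 -1.7] T [ 0.05  0.03 -0.03] 0.33111222219331427
red [   33     0   128   122 10853] ztop 0.1245 mid bbox top [ 0.6094 -0.1481  0.1219] mean [ 0.6095 -0.1493  0.1236] ext [0.039 0.04  0.009] all ext [0.059 0.09  0.089]
red [ 203    9  115  122 9847] ztop 0.1244 mid bbox top [ 0.6043 -0.2327  0.1228] mean [ 0.6047 -0.2326  0.1237] ext [0.04  0.04  0.007] all ext [0.06  0.061 0.046]
red [  59  175   93   82 5284] ztop 0.1243 mid bbox top [ 0.5251 -0.1423  0.1216] mean [ 0.5263 -0.1437  0.1234] ext [0.032 0.032 0.008] all ext [0.058 0.045 0.046]
red [ 210  192   85  100 5431] ztop 0.1536 mid bbox top [ 0.5215 -0.2281  0.1508] mean [ 0.523  -0.2282  0.1528] ext [0.032 0.028 0.008] all ext [0.133 0.044 0.156]
```

>>> {"fn": "jog_arm", "kwargs": {
  "increments": [
    [-0.0015, 0, -0.0012, -0.005, 0, 0.002, 0],
    [0, 0, 0, 0, 0, 0, 0],
    [0, 0.01, 0, 0, 0, 0, 0],
    [0, 0, 0, 0, 0, 0, 0],
    [0, 0.006, 0, 0, 0, 0, 0],
    [0, 0, 0, 0, 0, 0, 0]
  ],
  "force": 120
}}

```text
time: 20.25
tool_pos: [0.52, -0.2266, 0.1369]
tcp_rot: [-1.207, 1.214, -1.213]
wrist_force: [-0.1, 0.1, -2.1]
width: 0.321
```

```bash
python3 st.py
```

```text
[ 0.52   -0.2266  0.1369] y-axis [-0.001  0.    -1.   ] F [-0.1  0.1 -2.1] T [-0.01  0.02  0.04] 0.32124487998731804
```

Perfectly aligned; press now.

>>> {"fn": "jog_arm", "kwargs": {
  "increments": [
    [0, 0.003, 0, 0, 0, 0, 0],
    [0, 0.003, 0, 0, 0, 0, 0],
    [0, 0.003, 0, 0, 0, 0, 0],
    [0, 0.003, 0, 0, 0, 0, 0]
  ]
}}

```text
time: 20.75
tool_pos: [0.5213, -0.2275, 0.1286]
tcp_rot: [-1.206, 1.211, -1.215]
wrist_force: [-3.7, 2.7, 10.4]
width: 0.32
```

```bash
python3 st.py
```

```text
[ 0.5213 -0.2275  0.1286] y-axis [ 0.002 -0.002 -1.   ] F [-3.7  2.7 10.4] T [ 0.49  0.85 -0.04] 0.3204657503088646
```

>>> {"fn": "jog_arm", "kwargs": {
  "increments": [
    [-0.001, 0.004, -0.001, -0.008, 0, 0.003, 0],
    [-0.001, 0.003, -0.001, -0.004, 0, 0.002, 0]
  ]
}}

```text
time: 21.0
tool_pos: [0.5204, -0.2266, 0.1235]
tcp_rot: [-1.211, 1.219, -1.209]
wrist_force: [-0.2, -1.9, 6.2]
width: 0.323
```

```bash
python3 st.py
```

```text
[ 0.5204 -0.2266  0.1235] y-axis [-0.007  0.001 -1.   ] F [-0.2 -1.9  6.2] T [-0.4   0.12  0.  ] 0.3233510776721511
```

>>> {"fn": "jog_arm", "kwargs": {
  "increments": [
    [0, 0.002, 0, 0.006, 0, 0, 0],
    [0, 0.002, 0, 0, 0, 0, 0]
  ]
}}

```text
time: 21.25
tool_pos: [0.5207, -0.2267, 0.1221]
tcp_rot: [-1.207, 1.215, -1.212]
wrist_force: [-5.3, 2.1, 13.7]
width: 0.325
```

```bash
python3 st.py; python3 look.py w16 | grep red; python3 st.py
```

```text
[ 0.5207 -0.2267  0.1221] y-axis [-0.001  0.001 -1.   ] F [-5.3  2.1 13.7] T [ 0.36  0.93 -0.  ] 0.32496335091562584
red [    0     0   146   124 14073] ztop 0.1245 mid bbox top [ 0.6072 -0.1502  0.1219] mean [ 0.6071 -0.1524  0.1236] ext [0.035 0.036 0.009] all ext [0.053 0.093 0.088]
red [  196     0   141   135 14158] ztop 0.1245 mid bbox top [ 0.6042 -0.2326  0.1232] mean [ 0.6046 -0.2326  0.1238] ext [0.039 0.04  0.006] all ext [0.054 0.061 0.046]
red [  21  186  117  102 8299] ztop 0.1242 mid bbox top [ 0.5251 -0.1424  0.1215] mean [ 0.5266 -0.1441  0.1233] ext [0.032 0.032 0.009] all ext [0.107 0.072 0.128]
red [ 210  193   85   99 5467] ztop 0.1219 mid bbox top [ 0.5208 -0.2265  0.1191] mean [ 0.5225 -0.2265  0.121 ] ext [0.032 0.028 0.008] all ext [0.113 0.045 0.124]
[ 0.5208 -0.2267  0.1223] y-axis [-0.001  0.001 -1.   ] F [-4.4  1.4 11.4] T [ 0.31  0.92 -0.05] 0.3203340906326223
```

```bash
python3 - <<'E'
from h import *
for i in range(10):
    p=read_camera("side" if i%2 else "top"); s=readout.read_state(); print(round(s["time"],2),s["wrist_force"].round(1),s["tool_pos"].round(4))
cv2.imwrite("pics/end.png",cv2.resize(p["img"][130:320,130:380],None,fx=3,fy=3,interpolation=cv2.INTER_CUBIC)); lids(p)
E
```

```text
21.45 [-5.2  2.2 11.8] [ 0.5208 -0.2267  0.1223]
21.5 [-4.9  1.6 11.4] [ 0.5208 -0.2267  0.1223]
21.55 [-4.7  2.4 11.9] [ 0.5208 -0.2267  0.1223]
21.6 [-4.8  1.1 12.1] [ 0.5208 -0.2267  0.1223]
21.65 [-5.   2.  11.7] [ 0.5208 -0.2267  0.1223]
21.7 [-4.7  1.6 12.1] [ 0.5208 -0.2267  0.1223]
21.75 [-5.3  1.9 10.8] [ 0.5208 -0.2267  0.1223]
21.8 [-4.7  1.8 12.2] [ 0.5208 -0.2267  0.1223]
21.85 [-5.2  1.9 12.3] [ 0.5208 -0.2267  0.1223]
21.9 [-5.2  1.7 11.6] [ 0.5208 -0.2267  0.1223]
red [189 198  21  19 268] ztop 0.1238 mid bbox top [ 0.5254 -0.1445  0.121 ] mean [ 0.5261 -0.1453  0.1227] ext [0.028 0.028 0.008] all ext [0.04  0.041 0.029]
red [156 217  14  13 129] ztop 0.1225 mid bbox top [ 0.5206 -0.2282  0.1306] mean [ 0.5231 -0.2273  0.1216] ext [0.027 0.029 0.029] all ext [0.027 0.029 0.029]
red [207 219  30  26 534] ztop 0.124 mid bbox top [ 0.6092 -0.1494  0.1214] mean [ 0.6104 -0.1501  0.1231] ext [0.037 0.038 0.009] all ext [0.054 0.057 0.034]
red [153 225  22  13 117] ztop 0.1062 mid bbox top [ 0.5308 -0.2297  0.1044] mean [ 0.5347 -0.231   0.104 ] ext [0.023 0.04  0.01 ] all ext [0.025 0.041 0.017]
red [168 240  32  29 620] ztop 0.1241 mid bbox top [ 0.604  -0.2332  0.1217] mean [ 0.6054 -0.2348  0.1231] ext [0.038 0.04  0.009] all ext [0.081 0.057 0.062]
```

View pics/end.png

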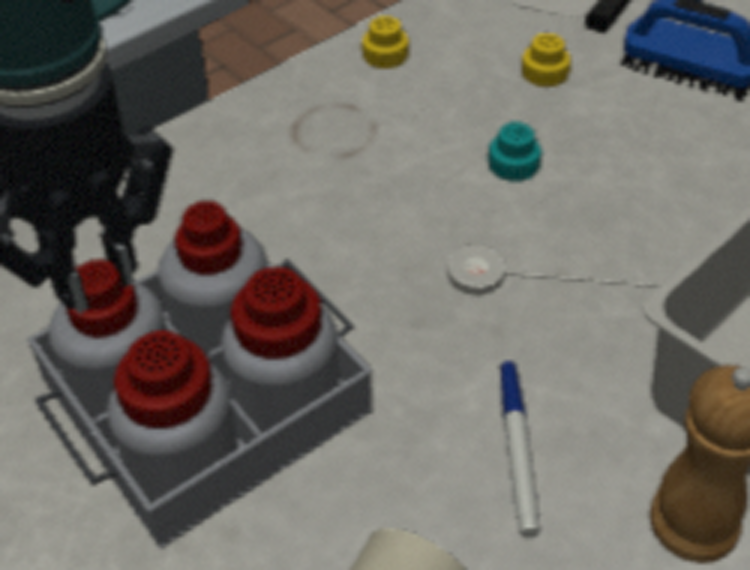

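The picture shows all four shakers wearing lids. The wide one is at about (160,380), and the narrow one at about (100,300) is still held by the gripper. The marker and thermometer are where they were. The push is steady at about 12 N.

```bash
python3 -c "
from h import *
print(bot.finish_job())"
```

```text
the job is handed in; nothing more can be done
None
```

Both lids are on and clicked, and I handed the job in with the gripper still holding the narrow lid down.

- **Wide lid (first):** I pressed it on until the force dropped at the click, then pushed it home to about 14 N and let go. Its top then sat at 124.2 mm, level with the closed shaker beside it (124.4 mm).
- **Narrow lid (second):** The click showed as a sudden 5 mm drop, from 128.6 to 123.5 mm at the tool. The push then stayed steady at 11–12 N over the half second I watched. Its top was about 2.5 mm below the clicked height of the closed shakers, so the seal is squeezed but should be short of its 3.5 mm stop.
- **Everything else:** In the last picture the closed shakers, marker, thermometer and the yellow and turquoise lids look to be where they started. The robot's clock read about 22 s of the 58 s allowed.

No final check failed. Two things were less than perfect: while pressing the wide lid, the tool drifted about 2 mm sideways and tilted slightly, which I corrected before the click. In the final hold there is also a sideways force of about 5 N on the narrow lid.

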